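# Swing the throwing gauge's upper pointer in to the rim of the sample pot

## Task

The sample pot stands centred on the potter's wheel so that the throwing gauge can be set to it: the lower pointer is already set to the belly, but the upper one is still swung aside. Nudge the upper pointer round gently with the fingertips until it points straight at the middle of the pot, with its rubber tip just off the rim, then draw the hand clear. Grip nothing, do not touch the pot or the lower pointer, do not shift the gauge on the bench, and leave the bowl and other things where they are.

Things in the scene. Friction and masses are not known exactly. Their poses are not given: they have to be found in the camera images.
- upper: UPPER pointer of the gauge: a wooden clamp block (36 mm square, 26 high) that swivels round the post, a level bare-metal rod 10 mm thick, a rubber ball tip. Origin on the post axis at rod height, 187 mm above the bench; x outward along the rod, z up. It stays where it is left; about 0.4 N at mid-rod swings it. A thumbscrew sticks out behind the block, to 38 mm from the axis. The post ends 22 mm above the rod.
- upper_tip (a point): Outer end of the upper pointer's rubber ball (14 mm across), 184 mm from the post axis. At the start the pointer is swung 0.6 to 1.2 rad aside, always anticlockwise seen from above, so it goes clockwise to the pot, at the end over the lower pointer 72 mm beneath. When it points at the pot its tip is 6 mm off the rim, so it never meets the pot.
- lower: LOWER pointer on the same post, same kind of block and rod, 115 mm above the bench, already pointing at the pot. Origin on the post axis at rod height, x along the rod. Not to be touched.
- lower_tip (a point): Outer end of the lower pointer's rubber ball, 172 mm from the post axis.
- gauge: The throwing gauge, loose on the bench: a dark cast-iron foot 100 mm across and 24 mm high, a wooden post 18 mm thick that ends 209 mm above the bench, two swivelling pointers; 1.9 kg in all. Origin under the foot's middle, on the post axis; x points to the middle of the pot, 240 mm away; z up.
- pot: The sample pot: a round-bellied jar of dry grey clay, 130 mm high, rim 100 mm across, belly 124 mm across, 0.65 kg, loose and centred on the wheel head. Origin under its middle. Not to be touched.
- pot_rim (a point): Centre of the pot's mouth at rim height, 185 mm above the bench.
- wheel: The potter's wheel on the bench: bolted flange and hub, and a flat round aluminium wheel head 280 mm across whose top is 55 mm above the bench and which can turn. Origin at bench level on its axis, under the pot's centre.
- water_bowl: White glazed water bowl, 120 mm across, 62 mm high, origin under its middle. Leave alone.
- rib: Flat wooden rib, 140 x 45 x 8 mm with round ends, lying on the bench, origin under its middle. Leave alone.
- mug: Finished mug, 80 mm across, 90 mm high, handle towards its y, standing on the bench, origin under its middle. Leave alone.
There are look-alikes about, which are no part of the job. Leave any orange or purple look-alike of the gauge alone.

How it is judged:
By the outcome, as a careful person would: the job done as asked, in the order asked, and still so for the second after the job is handed in, with the robot touching nothing.
It also fails if it takes over 42 s, if anything falls off the work surface, if the arm or the gripper's body presses on something with over 40 N, if the wrist force passes 120 N, or if a joint passes its speed limit or range.

## Robot

A 6-joint arm with a two-finger parallel gripper is mounted at the origin on the work surface. World frame = base frame: x ahead of the robot, y to its left, z up, the work surface at z = 0. Lengths are in mm, angles in rad, forces in N, time in s.
With the tool pointing down it reaches from about 300 to 750 mm from the base axis. Payload 8.5 kg.
Tool frame: the origin (TCP) lies midway between the tips of the shut fingers; the grasp point (between the pads) lies behind it (ctrl.grasp_offset is the x of the grasp point in the tool frame, in mm); x points along the fingers, z is the direction in which the jaws open and shut, and the axes are right-handed (so a half turn about x gives the same grasp; the last joint's range is limited). The gripper opens to 88 mm and grips with 3 to 60 N. Pads are 18 mm wide; open, the fingers measure 123 mm over their backs; the gripper's body (75 mm by 187 mm) begins 45 mm behind the grasp point.
Start: joints at [0.886, 0.381, 1.297, -0, 1.464, -0.215], TCP at [248.978, 490.398, 238.748] pointing down, gripper open.
Joint ranges: [-3.11, 3.11], [-0.89, 2.33], [0.22, 2.48], [-1.42, 4.56], [0.17, 2.85], [-2.88, 2.88]. Speed limits (rad/s): [2.39, 2.39, 3.14, 3.14, 3.14, 3.14].

## Interface

Orientations are given as a 3x3 rotation matrix whose columns are the frame's x, y, z axes.
In Python, from workcell import ctrl gives the robot as it stands. The module is installed in compiled form; this text tells all that it offers.
- The arm moves only by the shell command python3 -m crank 'ROWS' [OPENING]. ROWS is JSON, a list that holds one entry, the list of rows, each a list of 6 numbers: the shift along the tool's x, y, z in cm, then the turn, a rotation vector about the tool's x, y, z in degrees. In form: [[[dx, dy, dz, rx, ry, rz], ...]]. A call has exactly 8 rows; each row is the pose to reach, as a shift and turn from the pose measured when the call began, along the tool's axes at that moment; what a row does not reach only later rows make up. A row lasts 1/10 s, in which the tool goes at most 50 mm and 8.59 degrees, less where a joint would pass 70% of its speed; a pose out of reach is approached as far as the arm can. A call with a gripper value outside its range is refused whole. OPENING is the opening, from -1 (shut) to 1 (fully open), set as the call begins (- or left out, the last holds). The fingers move at their own pace and stop on an object; the grip force is fixed at half the most. Time passes only in rows, so rows that repeat a pose let the fingers close, or fill a call up. It gives the time, the measured TCP pose, the force and the opening at its end, in the units of the state.
- ctrl.state(): the state, without advancing time (a new reading comes with each control period).
- ctrl.read_camera(name): name is "scene" or "top" or "wrist"; returns (picture, depth): 420x560x3 uint8, red, green, blue; 420x560 float32, mm along the optical axis (not along the pixel's ray), 0 where there is no reading.
- ctrl.calibration(name): a dict with "vfov" (degrees; the focal length in pixels is half the picture's height over the tangent of half this angle, whatever the lens; pixels are square), "cx", "cy" (the principal point, pixels), "extrinsics" (4x4, takes a point from world to camera coordinates); the wrist camera has in their place "T_tool_cam" (4x4, takes a point from camera to tool coordinates, whose origin is the TCP and whose axes are the tool frame's). Camera axes: x right, y down, z forward; pixel columns grow to the right and rows downward; lengths in mm; the calibration is good to about 2 mm. A picture is of the moment at which its call begins: read the wrist's pose just before it. calibration takes no time and is no camera call.
- ctrl.close_job(): hands the job in, once; it reports no verdict.
The state is a dict: "time": time; "joint_positions": joint angles; "joint_vel": joint speeds; "tau": joint torques, N m; "position": TCP position; "tcp_rot": TCP orientation; "ft_force": force on the tool from outside, world axes, zero at the start; "moment": the same for the moment, N m; "width": opening from 0.0 (shut) to 1.0 (fully open).
Only numpy, scipy, OpenCV 4.12 (cv2) and the standard library are available. Lean on these libraries where they do the work, as an engineer would, in place of code of your own. Each camera call takes 0.05 s, during which the arm holds its last target. There are 200 camera calls.

## Working session

There is one attempt and no reset: what is moved stays moved. The work goes in short steps, Python scripts to look and compute and a shell command to move; the robot and the scene stay as the last step left them, time stands still between calls to the robot, and variables do not carry over. Pictures are saved under pics/ and viewed, about 8 in all and at most 12, crops included, and the job is handed in when it is done.

```bash
mkdir -p pics; cat > h.py <<'E'
import numpy as np, cv2
from workcell import ctrl
def cam(n):
    s=ctrl.state(); im,d=ctrl.read_camera(n); c=ctrl.calibration(n)
    f=210/np.tan(np.radians(c['vfov'])/2)
    if n=='wrist':
        T=np.eye(4);T[:3,:3]=np.array(s['tcp_rot']);T[:3,3]=s['position'];M=T@np.array(c['T_tool_cam'])
    else: M=np.linalg.inv(np.array(c['extrinsics']))
    return im,d,(f,c['cx'],c['cy'],M)
def ray(K,u,v,z):
    f,cx,cy,M=K; r=M[:3,:3]@np.array([(u-cx)/f,(v-cy)/f,1]); o=M[:3,3]
    return o+r*(z-o[2])/r[2]
def cloud(d,K):
    f,cx,cy,M=K; v,u=np.mgrid[:d.shape[0],:d.shape[1]]
    P=np.stack([(u-cx)/f*d,(v-cy)/f*d,d],-1)
    return P@M[:3,:3].T+M[:3,3]
def save(n,im,s=1): cv2.imwrite('pics/'+n,cv2.resize(im[:,:,::-1],None,fx=s,fy=s,interpolation=cv2.INTER_CUBIC))
E
python3 - <<'E'
from h import *
for n in('top','scene'):
    im,d,K=cam(n); np.savez(n+'0.npz',im=im,d=d,f=K[0],cx=K[1],cy=K[2],M=K[3]); save(n+'0.png',im,1.4); print(n,K[3].round(2).tolist())
print(ctrl.state())
E
```

```text
top [[0.0, -0.99, 0.11, 283.58], [-1.0, -0.0, -0.01, 137.15], [0.01, -0.11, -0.99, 1583.18], [0.0, 0.0, 0.0, 1.0]]
scene [[-0.83, 0.45, -0.32, 986.95], [0.56, 0.69, -0.47, 867.35], [0.01, -0.57, -0.82, 1456.15], [0.0, 0.0, 0.0, 1.0]]
{'time': 0.1, 'joint_positions': array([ 8.85698369e-01,  3.81104824e-01,  1.29812754e+00, -2.41476006e-05,
        1.46362528e+00, -2.15311869e-01]), 'joint_vel': array([-0.00056261, -0.00203504, -0.00337691,  0.00158722,  0.00150704,
       -0.00115567]), 'tau': array([ 4.08091990e-03, -4.38648462e+01, -2.24908412e+01,  7.15017761e-02,
        3.42678954e-02, -7.91416596e-05]), 'position': array([248.83456029, 490.21153815, 238.23167151]), 'tcp_rot': array([[-7.81831184e-04, -8.91666225e-01,  4.52692758e-01],
       [-9.94747824e-04,  4.52693365e-01,  8.91665704e-01],
       [-9.99999200e-01,  2.46816917e-04, -1.24091283e-03]]), 'ft_force': array([-0.21952473,  0.29006253,  0.15866148]), 'moment': array([ 0.02441666,  0.05732398, -0.01047859]), 'width': 1.00072059806626}
```

View pics/top0.png

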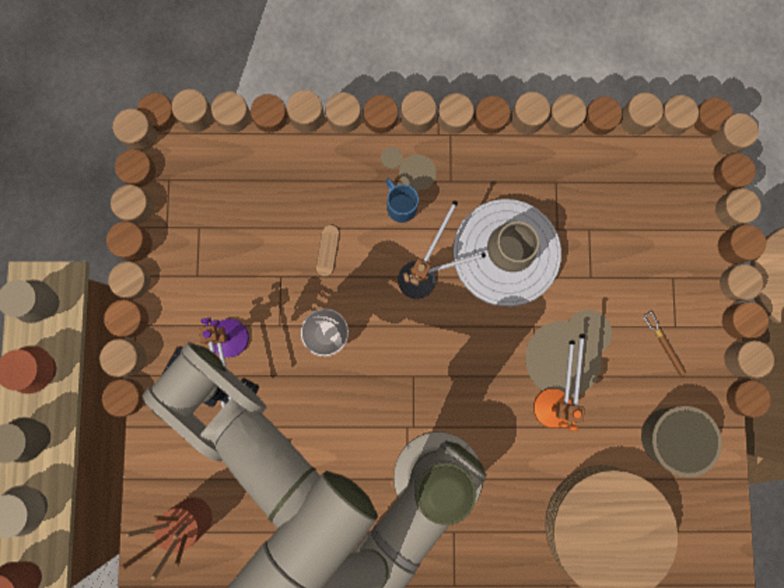

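View pics/scene0.png

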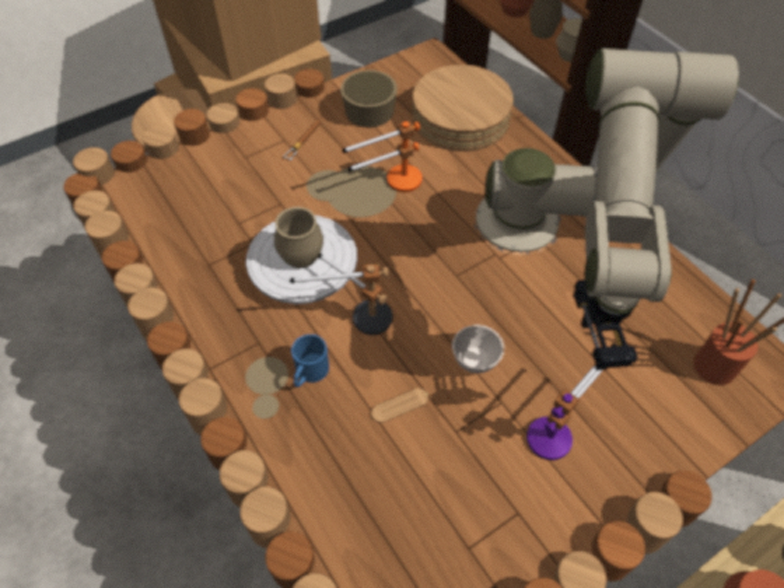

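Three gauges in the top picture (1.4x pixels): purple foot (228,338), orange foot (557,408), and dark cast-iron foot (417,279) beside the pot on the wheel. Only the dark one fits. Its upper rod ends at about (455,203) and its lower rod points at the pot, ending at about (485,255). I'll confirm this in a crop and measure.

```bash
python3 - <<'E'
from h import *
z=np.load('top0.npz');im,d=z['im'],z['d'];K=(float(z['f']),float(z['cx']),float(z['cy']),z['M'])
save('crop.png',im[130:225,265:395],6)
P=cloud(d,K)
# pot rim
m=np.zeros(d.shape,bool);m[150:205,330:395]=1
Q=P[m&(P[...,2]>176)&(P[...,2]<196)&(d>0)]
w=Q[:,:2]; (c,r)=cv2.minEnclosingCircle(w.astype(np.float32)); print('rim',c,r,len(Q))
m[:]=0;m[140:215,265:355]=1
for lo,hi in((95,130),(150,175),(175,200),(200,220)):
    vv,uu=np.where(m&(P[...,2]>lo)&(P[...,2]<hi)&(d>0)); print(lo,hi,len(uu),uu.min(),uu.max(),vv.min(),vv.max(),P[vv,uu].mean(0).round())
for u,v,h in((325,145,187),(346,182,115)):print(ray(K,u,v,h))
E
```

```text
rim (572.7448120117188, -176.76707458496094) 50.886451721191406 186
95 130 214 283 354 151 201 [533. -29. 119.]
150 175 34 302 354 165 199 [ 571. -121.  159.]
175 200 253 292 326 143 203 [556.  29. 192.]
200 220 59 295 306 185 201 [507.  54. 204.]
[663.71528292 -28.55533628 187.        ]
[ 553.03717882 -108.55582167  115.        ]
```

View pics/crop.png

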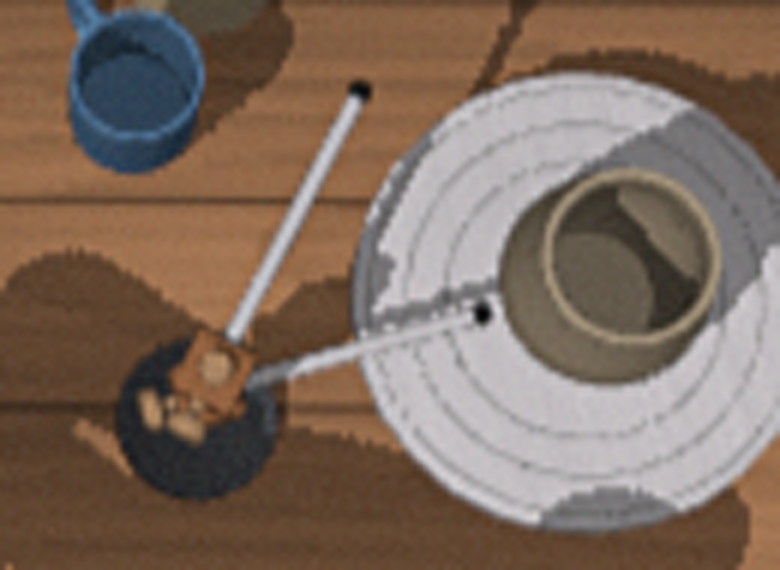

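The crop confirms the dark-footed gauge: post top at crop (215,367), upper ball (359,91), lower ball (483,314), rim centre (632,255).

```bash
python3 - <<'E'
from h import *
z=np.load('top0.npz');K=(float(z['f']),float(z['cx']),float(z['cy']),z['M'])
g=lambda u,v,h: ray(K,265+u/6,130+v/6,h)[:2]
p=g(215,367,209);t=g(359,91,187);r=g(632,255,185);l=g(483,314,115)
an=lambda a:np.arctan2(a[1],a[0])
for n,a in(('tip',t),('rim',r),('low',l)): print(n,a,np.linalg.norm(a-p),an(a-p))
print('post',p)
E
```

```text
tip [663.14635141 -27.99772075] 177.72270064459826 -0.474732365755519
rim [ 572.39800375 -177.69698148] 240.54878307056103 -1.287144057259078
low [ 551.86119421 -106.81034654] 166.74733370515412 -1.2864096967993692
post [505.07709976  53.23940136]
```

Geometry agrees closely: post–rim 240.5 mm, lower pointer at −1.286 rad, rim at −1.287. The upper pointer is at −0.475, so it needs 0.812 rad clockwise. The plan is to shut the fingers and use the outer finger face, already square to the rod, to push along an arc at about 110 mm radius.

```bash
python3 -m crank '[[[0,-5,-2.2,0,0,0],[0,-10,-4.3,0,0,0],[0,-15,-6.5,0,0,0],[0,-20,-8.7,0,0,0],[0,-25,-10.8,0,0,0],[0,-30,-13,0,0,0],[0,-34,-14.7,0,0,0],[0,-38,-16.4,0,0,0]]]' -1
```

```text
time: 0.9
position: [505.3, 180.8, 238.1]
tcp_rot: [[-0.001, -0.892, 0.453], [-0.001, 0.453, 0.892], [-1.0, 0.001, -0.001]]
ft_force: [0.2, 1.9, 1.3]
width: 0.298
```

```bash
python3 -m crank '[[[0,-4,-1.7,0,0,0],[0,-8,-3.4,0,0,0],[0,-12,-5,0,0,0],[0,-15,-6.3,0,0,0],[0,-16.8,-7,0,0,0],[0,-16.8,-7,0,0,0],[0,-16.8,-7,0,0,0],[0,-16.8,-7,0,0,0]]]'; python3 - <<'E'
from h import *
im,d,K=cam('wrist');save('w1.png',im,1.2);np.savez('w1.npz',d=d)
print(ctrl.state()['position'],K, ctrl.grasp_offset)
E
```

```text
time: 1.7
position: [622.7, 43.3, 238.2]
tcp_rot: [[-0.002, -0.892, 0.452], [-0.001, 0.452, 0.892], [-1.0, 0.001, -0.001]]
ft_force: [0.5, -0.7, 0.3]
width: 0.005
[622.79837909  43.39313898 238.38502109] (np.float64(374.69926738245067), 270.9903419193474, 207.05542068796058, array([[ 4.52311189e-01,  8.44466878e-01,  2.86862824e-01,
         5.47704177e+02],
       [ 8.91857849e-01, -4.27538205e-01, -1.47650471e-01,
         8.20091836e+01],
       [-2.04111491e-03,  3.22624821e-01, -9.46524727e-01,
         3.84025324e+02],
       [ 0.00000000e+00,  0.00000000e+00,  0.00000000e+00,
         1.00000000e+00]])) -18.700000000000003
```

View pics/w1.png

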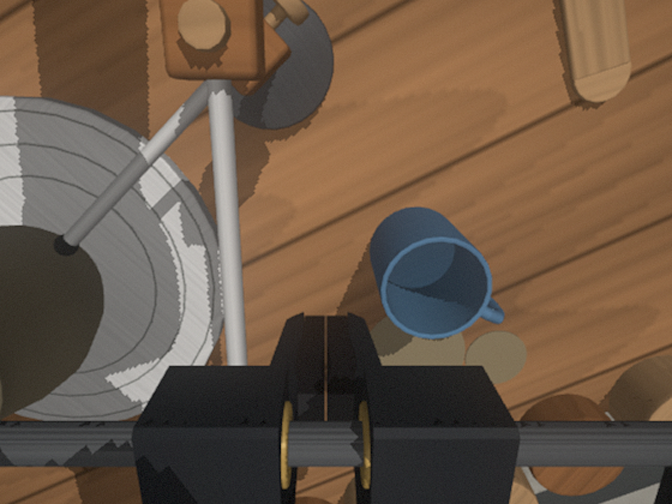

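The wrist view shows the fingertips (px 305–355, 318) on the anticlockwise side of the upper rod (px 232, 330), clear of the mug. Descend to z≈170 and approach partway.

```bash
python3 -m crank '[[[2,0,0,0,0,0],[4,0,0,0,0,0],[6,0,0,0,0,0],[6.8,0,0,0,0,0],[6.8,0,-0.5,0,0,0],[6.8,0,-1,0,0,0],[6.8,0,-1.5,0,0,0],[6.8,0,-1.5,0,0,0]]]'; python3 - <<'E'
from h import *
im,d,K=cam('wrist');save('w2.png',im,1.2)
print(ctrl.state()['position'])
for u,v in((223,110),(235,340)): print(ray(K,u/1.2,v/1.2,187))
E
```

```text
time: 2.55
position: [615.9, 29.2, 171.3]
tcp_rot: [[0.0, -0.892, 0.452], [-0.001, 0.452, 0.892], [-1.0, -0.001, -0.001]]
ft_force: [0.4, -0.3, 0.4]
width: 0.005
[615.99632723  29.51256105 171.1419624 ]
[531.40077183  40.75335212 187.        ]
[595.22521466   6.78444918 187.        ]
```

View pics/w2.png

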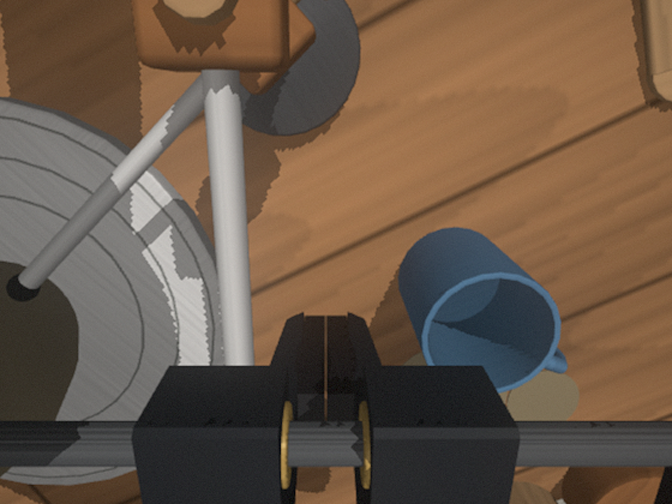

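```bash
python3 - <<'E'
from h import *
for n0,al in((29.6,[0,0,2,4,6,8,10,12]),(20,range(2,18,2))):
    for a in al:
        c,s=np.cos(np.radians(a)),np.sin(np.radians(a)); print(a,[round(x/10,2) for x in (109.4+(-109.4*c-20*s), -n0+(-109.4*s+20*c))])
E
```

```text
0 [np.float64(0.0), np.float64(-0.96)]
0 [np.float64(0.0), np.float64(-0.96)]
2 [np.float64(-0.06), np.float64(-1.34)]
4 [np.float64(-0.11), np.float64(-1.73)]
6 [np.float64(-0.15), np.float64(-2.11)]
8 [np.float64(-0.17), np.float64(-2.5)]
10 [np.float64(-0.18), np.float64(-2.89)]
12 [np.float64(-0.18), np.float64(-3.28)]
2 [np.float64(-0.06), np.float64(-0.38)]
4 [np.float64(-0.11), np.float64(-0.77)]
6 [np.float64(-0.15), np.float64(-1.15)]
8 [np.float64(-0.17), np.float64(-1.54)]
10 [np.float64(-0.18), np.float64(-1.93)]
12 [np.float64(-0.18), np.float64(-2.32)]
14 [np.float64(-0.16), np.float64(-2.71)]
16 [np.float64(-0.13), np.float64(-3.09)]
```

```bash
python3 -m crank '[[[0,0,-0.5,0,0,0],[0,0,-0.96,0,0,0],[0,-0.06,-1.34,2,0,0],[0,-0.11,-1.73,4,0,0],[0,-0.15,-2.11,6,0,0],[0,-0.17,-2.5,8,0,0],[0,-0.18,-2.89,10,0,0],[0,-0.18,-3.28,12,0,0]]]'; python3 -c "
from h import *
im,d,K=cam('wrist');save('w3.png',im,1.2)
s=ctrl.state();print(s['position'],s['ft_force'])"
```

```text
time: 3.4
position: [602.6, -0.8, 171.1]
tcp_rot: [[-0.0, -0.776, 0.63], [-0.001, 0.63, 0.776], [-1.0, -0.0, -0.001]]
ft_force: [0.6, 0.0, -0.2]
width: 0.004
[602.42155779  -1.26375576 171.14244019] [-0.17106885 -0.86974529 -0.16986683]
```

View pics/w3.png

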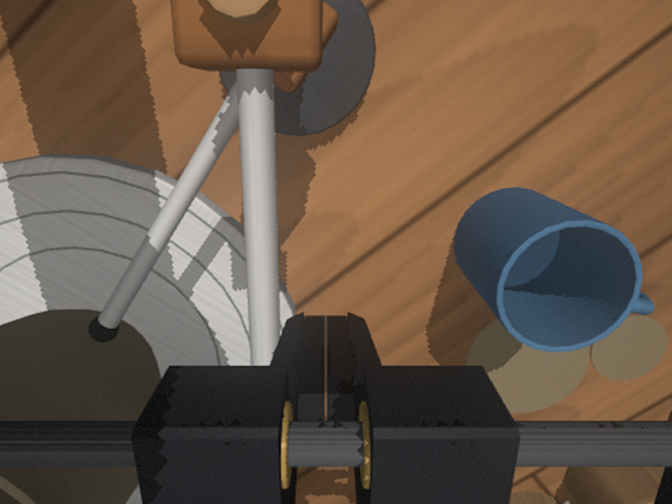

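The rod is moving with the finger face (rod px 264, finger edge px 283 at row 340), and the pot and lower pointer are clear. Continue the arc.

```bash
python3 -m crank '[[[0,-0.06,-0.38,2,0,0],[0,-0.11,-0.77,4,0,0],[0,-0.15,-1.15,6,0,0],[0,-0.17,-1.54,8,0,0],[0,-0.18,-1.93,10,0,0],[0,-0.18,-2.32,12,0,0],[0,-0.16,-2.71,14,0,0],[0,-0.13,-3.09,16,0,0]]]'; python3 -m crank '[[[0,-0.06,-0.38,2,0,0],[0,-0.11,-0.77,4,0,0],[0,-0.15,-1.15,6,0,0],[0,-0.17,-1.54,8,0,0],[0,-0.18,-1.93,10,0,0],[0,-0.18,-2.32,12,0,0],[0,-0.18,-2.32,12,0,0],[0,-0.18,-2.32,12,0,0]]]'; python3 -c "
from h import *
im,d,K=cam('wrist');save('w4.png',im,1.2);np.savez('w4.npz',im=im,d=d,f=K[0],cx=K[1],cy=K[2],M=K[3])
s=ctrl.state();print(s['position'],s['ft_force'])"
```

```text
time: 4.25
position: [583.7, -26.3, 171.2]
tcp_rot: [[-0.0, -0.569, 0.823], [-0.001, 0.823, 0.569], [-1.0, -0.001, -0.001]]
ft_force: [0.5, -0.1, 0.2]
width: 0.001
time: 5.05
position: [565.6, -41.1, 171.3]
tcp_rot: [[-0.0, -0.385, 0.923], [-0.001, 0.923, 0.385], [-1.0, -0.001, -0.001]]
ft_force: [-0.2, -0.1, 0.3]
width: 0.002
[565.66036046 -41.00811565 171.24877005] [-0.13122245  0.53507818 -0.23687373]
```

View pics/w4.png

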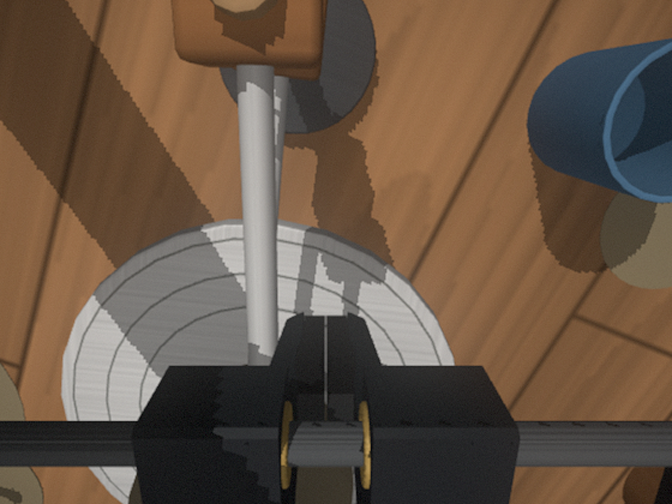

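```bash
python3 - <<'E'
from h import *
z=np.load('w4.npz');im,d=z['im'],z['d'];K=(float(z['f']),float(z['cx']),float(z['cy']),z['M'])
P=cloud(d,K)
m=(abs(P[...,2]-189)<8)&(d>0); m[:70]=0;m[285:]=0;m[:,:190]=0;m[:,235:]=0
v,u=np.where(m);
pts=np.array([ray(K,u[v==r].mean(),r,190)[:2] for r in range(72,284,3) if (v==r).sum()>5])
vx,vy,x0,y0=cv2.fitLine(pts.astype(np.float32),cv2.DIST_HUBER,0,.01,.01).ravel()
if vy>0:vx,vy=-vx,-vy
print(len(pts),pts[0],pts[-1],np.arctan2(vy,vx))
C=np.array([505.08,53.24]);e=pts[-1]-C;print('angle from post',np.arctan2(e[1],e[0]),'line off post',(C-[x0,y0])@[-vy,vx])
s=ctrl.state();R=np.array(s['tcp_rot']);y=R[:2,1];print('tool ang',np.arctan2(-y[1],-y[0]))
e=np.array(s['position'][:2])-C;print('tcp r,n',e@-y,e@R[:2,2])
E
```

```text
71 [514.9813653   31.94807756] [543.48603193 -38.49439804] -1.1955655
angle from post -1.1743032286047324 line off post -1.4504825116090743
tool ang -1.1750217959027414
tcp r,n 110.31763615127616 19.56266002794772
```

```bash
python3 -m crank '[[[0,-0.03,-0.19,1,0,0],[0,-0.06,-0.38,2,0,0],[0,-0.09,-0.58,3,0,0],[0,-0.12,-0.87,4.5,0,0],[0,-0.12,-0.87,4.5,0,0],[0,-0.12,-0.87,4.5,0,0],[0,-0.12,-0.87,4.5,0,0],[0,-0.12,-0.87,4.5,0,0]]]';  python3 - <<'E'
from h import *
C=np.array([505.08,53.24]);s=ctrl.state();R=np.array(s['tcp_rot']);y=R[:2,1];print('tool ang',np.arctan2(-y[1],-y[0]))
e=np.array(s['position'][:2])-C;print('tcp r,n',e@-y,e@R[:2,2])
E
python3 -m crank '[[[0,0,1,0,0,0],[0,0,2,0,0,0],[0,0,4,0,0,0],[-3,0,7,0,0,0],[-7,0,10,0,0,0],[-8,0,14,0,0,0],[-8,0,14,0,0,0],[-8,0,14,0,0,0]]]'
python3 - <<'E'
from h import *
im,d,K=cam('top'); np.savez('top1.npz',im=im,d=d,f=K[0],cx=K[1],cy=K[2],M=K[3]);save('top1.png',im[130:225,265:395],6)
im,d,K=cam('wrist');save('w5.png',im,1.2);np.savez('w5.npz',im=im,d=d,f=K[0],cx=K[1],cy=K[2],M=K[3])
E
```

```text
time: 5.9
position: [558.1, -45.5, 171.2]
tcp_rot: [[-0.0, -0.312, 0.95], [-0.001, 0.95, 0.312], [-1.0, -0.001, -0.001]]
ft_force: [0.3, 0.3, 0.4]
width: 0.001
tool ang -1.2534355985580012
tcp r,n 110.33333109762961 19.595579646385684
time: 6.7
position: [691.7, -1.1, 249.9]
tcp_rot: [[-0.002, -0.313, 0.95], [-0.001, 0.95, 0.313], [-1.0, -0.001, -0.002]]
ft_force: [-0.9, 0.3, -0.0]
width: 0.008
```

View pics/top1.png

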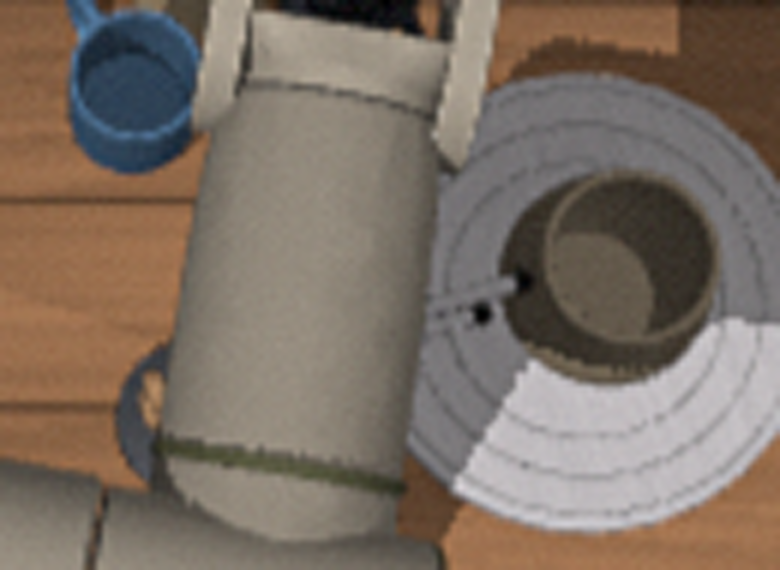

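The top view shows both balls: upper at crop (524,283), lower (483,314), rim centre still about (632,255).

```bash
python3 - <<'E'
from h import *
z=np.load('top1.npz');im=z['im'];K=(float(z['f']),float(z['cx']),float(z['cy']),z['M'])
C=np.array([505.08,53.24])
x=im[172:186,340:358].sum(2).astype(int)
for nm,(a,b),h in(('up',(352.3,177.2),187),('low',(345.5,182.3),115)):
    w=np.array([[u,v,max(0,200-im[v,u].sum())] for v in range(int(b)-3,int(b)+5) for u in range(int(a)-2,int(a)+5)],float)
    k=(w[:,2:]*w[:,:2]).sum(0)/w[:,2].sum(); e=ray(K,*k,h)[:2]-C; print(nm,k,np.linalg.norm(e),np.arctan2(e[1],e[0]))
e=ray(K,265+524/6,130+283/6,187)[:2]-C;print(np.linalg.norm(e),np.arctan2(e[1],e[0]))
E
```

```text
up [353.42857143 176.14285714] 182.7812906030353 -1.2685599924457893
low [345.95238095 182.85714286] 167.72638491128285 -1.2994409621576393
178.2743798456545 -1.2808569802465783<stdin>:6: RuntimeWarning: overflow encountered in scalar subtract
```

View pics/w5.png

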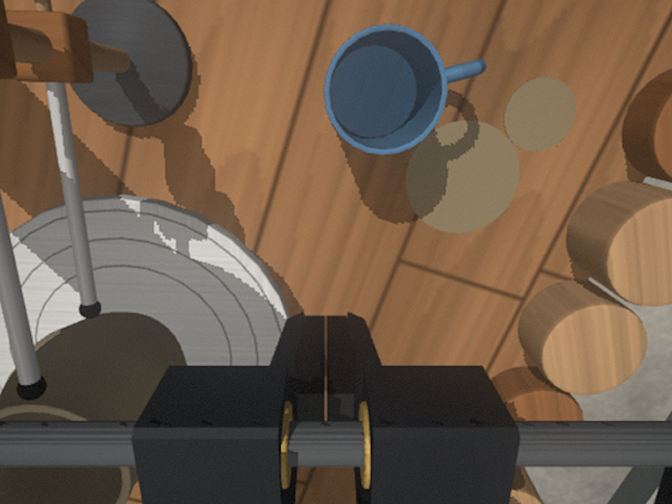

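```bash
python3 - <<'E'
from h import *
C=np.array([505.08,53.24])
def blob(im,K,a,b,h,r):
    g=im.astype(int).sum(2); a,b=round(a),round(b); v,u=np.mgrid[b-r:b+r+1,a-r:a+r+1]; w=np.clip(120-g[v,u],0,None)
    k=((w*u).sum()/w.sum(),(w*v).sum()/w.sum()); e=ray(K,*k,h)[:2]; return k,e,np.linalg.norm(e-C),np.arctan2(*(e-C)[::-1])
for f in('top0','top1','w5'):
    z=np.load(f+'.npz');im=z['im'];K=(float(z['f']),float(z['cx']),float(z['cy']),z['M'])
    L={'top0':[(324.8,145.2,187),(345.5,182.3,115)],'top1':[(352.3,177.2,187),(345.5,182.3,115)],'w5':[(26.5,321.5,187),(75,258.5,115)]}[f]
    for a,b,h in L: print(f,*blob(im,K,a,b,h,3 if f[0]=='t' else 11))
E
python3 -m crank '[[[0,4,-0.7,0,0,0],[0,8,-1.4,0,0,0],[0,13,-2.3,0,0,0],[0,18,-3.2,0,0,0],[0,23,-4.1,0,0,0],[0,28,-5,0,0,0],[0,33,-6,0,0,0],[0,37,-6.7,0,0,0]]]'
python3 - <<'E'
from h import *
im,d,K=cam('top'); np.savez('top2.npz',im=im,d=d,f=K[0],cx=K[1],cy=K[2],M=K[3]);save('top2.png',im[130:225,265:395],6)
E
```

```text
top0 (np.float64(324.82819383259914), np.float64(144.4713656387665)) [665.50461529 -28.00085827] 179.8225076113086 -0.4687635851568855
top0 (np.float64(345.0), np.float64(181.84883720930233)) [ 553.54737922 -105.10470384] 165.5962924789803 -1.273763811239251
top1 (np.float64(351.91189427312776), np.float64(176.31424375917769)) [ 558.88540333 -116.24937729] 177.82483078042046 -1.26340286389368
top1 (np.float64(344.8497267759563), np.float64(181.84426229508196)) [ 553.56055331 -104.58521575] 165.1034911076652 -1.2727666000369482
w5 (np.float64(26.874756927564412), np.float64(324.72611813320367)) [ 559.14467317 -117.38662649] 178.98724690184605 -1.26394472843018
w5 (np.float64(75.38632162661737), np.float64(258.0018484288355)) [ 553.72017858 -105.74045951] 166.2547848297289 -1.2738891799323988
time: 7.6
position: [509.3, 330.1, 250.5]
tcp_rot: [[-0.003, -0.312, 0.95], [-0.001, 0.95, 0.312], [-1.0, -0.0, -0.003]]
ft_force: [0.3, 0.1, 0.4]
width: 0.008
```

View pics/top2.png

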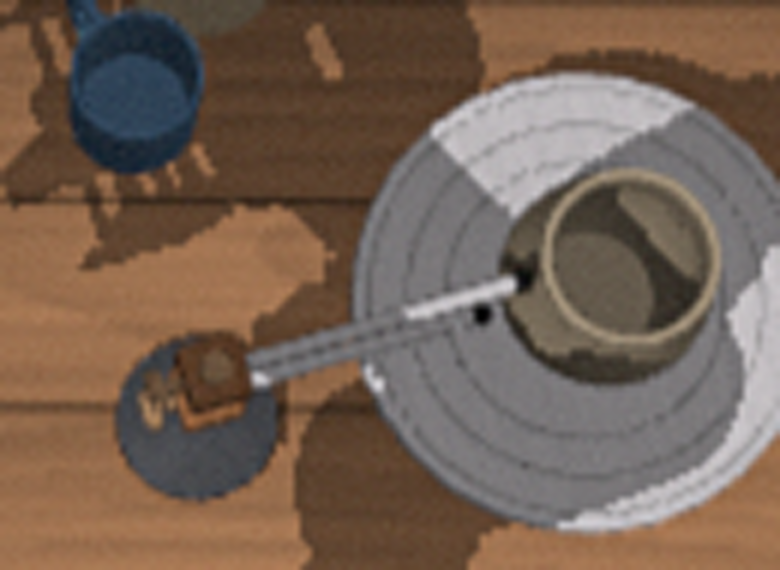

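In this view the upper rod is in line with the lower rod and the pot. The post (216,367), pot, lower ball (483,314) and mug are where they were. Both cameras put the upper pointer about 0.010 rad (0.6°) short of the lower one, which is 1.8 mm at the tip and close to measurement error. I'm leaving it rather than risk another push, and handing in once the arm has settled.

```bash
python3 -m crank '[[[0,0,0,0,0,0],[0,0,0,0,0,0],[0,0,0,0,0,0],[0,0,0,0,0,0],[0,0,0,0,0,0],[0,0,0,0,0,0],[0,0,0,0,0,0],[0,0,0,0,0,0]]]'; python3 - <<'E'
from h import *
im,d,K=cam('top');z=np.load('top2.npz')['d'];a=np.load('top0.npz')['d']
s=np.s_[180:215,280:310];print('gauge-region depth diff',np.nanmedian(abs(d[s]-z[s])), 'pot',np.median(abs(d[150:205,350:388]-a[150:205,350:388])))
print(ctrl.state()['joint_vel'].round(3),ctrl.close_job())
E
```

```text
time: 8.45
position: [506.2, 334.9, 250.6]
tcp_rot: [[-0.004, -0.316, 0.949], [0.001, 0.949, 0.316], [-1.0, 0.002, -0.004]]
ft_force: [-0.0, 0.2, 0.6]
width: 0.006
gauge-region depth diff 3.6377563 pot 3.2983398
the job is handed in; nothing more can be done
[ 0.003  0.    -0.001  0.    -0.002 -0.   ] None
```

I swung the upper pointer of the dark-footed gauge clockwise by about 0.8 rad, pushing it with the side of the shut fingers. I then drew the hand back, lifted it clear and handed the job in at about 8.5 s.

- **Aim:** the top and wrist cameras agree that the upper pointer is about 0.010 rad (0.6°) short of the lower one, or 1.8 mm at the tip. By eye against the rim centre it was about 0.006 rad short. I left it rather than push again, so it is slightly short of perfect.
- **Left alone:** the lower tip measured within about 0.5 mm of where it started. In the last picture the post, pot and mug look unmoved. The bowl, rib and the two coloured look-alike gauges were outside that picture, so I did not check them again.
- **Force:** readings at the end of each call never passed about 2 N; forces in between were not read.
- **Weak check:** my final depth comparison gave median differences of about 3.5 mm on both the gauge and pot areas. I took this to be sensor noise, because the gauge comparison was between two pictures taken after the push. It therefore neither confirms nor contradicts the result.

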